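# Change the board carrier in a programming cradle with a push-pull lock slide

### The arm

A 6-joint arm with a two-finger parallel gripper is mounted at the origin on a cart in front of the work surface, level with it; the furniture and walls round the work are solid. World frame = base frame: x ahead of the robot, y to its left, z up, the work surface at z = 0. Lengths are in mm, angles in rad, forces in N, time in s.
With the tool pointing down it reaches from about 350 to 800 mm from the base axis. Payload 7.3 kg.
Tool frame: the origin (TCP) lies between the finger pads; the fingertips stand 8 mm ahead of it and the grasp point (between the pads) lies 11 mm behind it; z points along the fingers, y is the line along which they close (so a half turn about z gives the same grasp; the last joint's range is limited). The gripper opens to 85 mm and grips with 20 to 120 N. Pads are 22 mm wide; open, the fingers measure 114 mm over their backs; the gripper's body (76 mm by 85 mm) begins 54 mm behind the grasp point. The pads swing forward as they close: fully open they stand 13 mm farther back than shut.
Start: joints at [1.2, 0.342, 1.524, -0, 1.275, -0.146], TCP at [117.011, 511.812, 239.322] pointing down, gripper open.
Joint ranges: [-2.53, 2.53], [-0.77, 2.02], [0.04, 2.7], [-1, 4.14], [0.28, 2.66], [-3.11, 3.11]. Speed limits (rad/s): [2.57, 2.57, 3.14, 3.14, 3.14, 3.14].

### API

Orientations are given as a unit quaternion [w, x, y, z].
In Python, from station import * gives the robot as it stands. Calls block until the motion is done:
- move_pose(position, orientation): joint-space move of the TCP to a pose.
- movel(position, attitude=None, velocity=150, f_stop=None): straight line of the TCP; attitude=None keeps the orientation; velocity is the mean speed in mm/s. With f_stop (N) it stops when the force on the tool has changed by that much, and returns True; else False.
- set_joints(angles): joint-space move.
- set_gripper(opening): finger opening in mm; the grip force is fixed at half the most; returns when the fingers have stopped.
- pause(seconds).
- solve_ik(position, orientation): joint angles nearest the present ones, or None.
- observe(): the state.
- read_camera(name): name is "side" or "top" or "wrist"; returns the picture (400x640x3 uint8, blue, green, red); there is no depth.
- camera_info(name): a dict with "fx", "fy", "cx", "cy" (pixels), "world_from_camera" (4x4, takes a point from camera to world coordinates); the wrist camera has in their place "tool_from_camera" (4x4, takes a point from camera to tool coordinates, whose origin is the TCP and whose axes are the flange's). Camera axes: x right, y up, looking along -z (the intrinsics and any distortion apply to the point x, -y, -z); pixel columns grow to the right and rows downward; lengths in mm; the calibration is good to about 2 mm. A picture is of the moment at which its call begins: read the wrist's pose just before it. camera_info takes no time and is no camera call.
A pose or a line that the arm cannot do raises IKError and nothing moves.
- finish_job(): hands the job in; it is judged then, once.
The state is a dict: "time": time; "q": joint angles; "qd": joint speeds; "joint_torque": joint torques, N m; "tool_pos": TCP position; "tcp_rot": TCP orientation; "ft_force": force on the tool from outside, world axes, zero at the start; "torque": the same for the moment, N m; "grip_width": finger opening in mm; "finger_force": force on a finger pad.
Only numpy, scipy, OpenCV 4.12 (cv2) and the standard library are available. Lean on these libraries where they do the work, as an engineer would, in place of code of your own. Each camera call takes 0.05 s, during which the arm holds its last target. There are 200 camera calls.

### The job

The board in the yellow-gripped carrier has been programmed: pull the cradle's black lock knob out until it clicks open, lift that carrier out and stand it in a free slot of the grey rack. Then stand the blue-gripped carrier from the rack fully down in the cradle and push the knob fully home to lock it. Keep the carriers upright, and leave the red-gripped carrier and everything else on the bench where it is.

Things in the scene. Friction and masses are not known exactly. Their poses are not given: they have to be found in the camera images.
- cradle: Fixed aluminium cradle, 112 x 120 mm. Origin: on the bench under the middle of its slot; y along the slot, z up, -x towards the knob. Slot 10 (x) x 79 mm (y) between two grey U guides (to y = +-52 mm) that rise to 66 mm and flare to 77 mm above the bench. Grey guide block for the slide's rod: 24 (x) x 40 mm, centre x = -48 mm, top at 98 mm, plunger on it to 119 mm.
- cradle_seat (a point): Middle of the cradle's slot floor, 16 mm above the bench; the origin of a seated carrier lies here. Axes as the cradle's.
- lock_slide (a joint): Push-pull lock slide, m. 0 = home: its 8 mm nose pin passes through the bore of the seated carrier and locks it. 0.024 = pulled out along the cradle's -x: pin clear of the slot, red band on the rod visible. A spring detent holds it at either end (about 8 N to leave it) and draws it in over the last 6 mm.
- knob_mid (a point): Centre of the slide's round black pull knob, 30 mm in diameter, 23 mm long, axis along the cradle's x, 76 mm above the bench; moves with the slide. At home 28 mm of bare 10 mm rod lie between knob and guide block. Axes as the cradle's.
- rack: Fixed grey carrier rack, 130 x 108 mm, three slots 36 mm apart along its x. Origin: centre of underside, on the bench. Carriers stand on its floor, 10 mm up, their width along its y. Slots 12 (x) x 81 mm (y); side walls (outer faces y = +-49 mm) 50 mm high, teeth between slots 44 mm.
- rack_slot0 (a point): Middle of the floor of the rack's slot 0 (rack x = -36 mm); a standing carrier's origin lies here. Axes as the rack's.
- rack_slot1 (a point): Middle of the floor of the rack's slot 1 (rack x = 0 mm); a standing carrier's origin lies here. Axes as the rack's.
- rack_slot2 (a point): Middle of the floor of the rack's slot 2 (rack x = 36 mm); a standing carrier's origin lies here. Axes as the rack's.
- carrier_yellow: Black upright board carrier, 76 wide (y) x 8 thick (x) x 72 mm high, on top a yellow grip 30 (y) x 8 x 28 mm (100 mm in all), to be held by its edges along y. About 0.1 kg. Origin: centre of underside, z up. Board 62 x 46 mm stands 4 mm proud of the -x face; 12 mm bore along x, 60 mm up. Either way round will do. Carries the programmed board; starts locked in the cradle.
- carrier_blue: Black upright board carrier, 76 wide (y) x 8 thick (x) x 72 mm high, on top a blue grip 30 (y) x 8 x 28 mm (100 mm in all), to be held by its edges along y. About 0.1 kg. Origin: centre of underside, z up. Board 62 x 46 mm stands 4 mm proud of the -x face; 12 mm bore along x, 60 mm up. Either way round will do. Carries the board to be programmed next; starts in one of the rack's slots.
- carrier_red: Black upright board carrier, 76 wide (y) x 8 thick (x) x 72 mm high, on top a red grip 30 (y) x 8 x 28 mm (100 mm in all), to be held by its edges along y. About 0.1 kg. Origin: centre of underside, z up. Board 62 x 46 mm stands 4 mm proud of the -x face; 12 mm bore along x, 60 mm up. Either way round will do. Carries a faulty board; stands in another rack slot and stays there.
- multimeter: Orange and grey multimeter, 145 x 70 x 45 mm, lying; bystander. Origin: centre of the underside, as for all bystanders.
- bin_yellow: Yellow parts bin, 101 x 72 x 51 mm; bystander.
- bin_black: Black parts bin, 101 x 72 x 51 mm; bystander.
- usb_probe: Blue probe stick, 20 x 64 x 9 mm, lying; bystander.
- driver_a: Red screwdriver, 195 mm long, lying; bystander.
- flux_bottle: Brown bottle with red nozzle, 31 mm wide, 90 mm high; bystander.
- tweezers_b: Tweezers, 120 mm, lying; bystander.
- marker_a: White and black marker pen, 133 mm, lying; bystander.

How it is judged:
By the outcome, as a careful person would: the job done as asked, in the order asked, and still so for the second after the job is handed in, with the robot touching nothing.
It also fails if it takes over 72 s, if anything falls off the work surface, if the arm or the gripper's body presses on something with over 40 N, if the wrist force passes 120 N, or if a joint passes its speed limit or range.

## Working session

There is one attempt and no reset: what is moved stays moved. The work goes in short steps, each a Python script; the robot and the scene stay as the last script left them, time stands still between calls to the robot, and variables do not carry over. Pictures are saved under pics/ and viewed, at most 10 in all, crops included, and the job is handed in when it is done.

```bash
ls; mkdir -p pics
python3 - <<'E'
from station import *
import cv2,numpy as np
np.set_printoptions(precision=4,suppress=True)
for n in ["side","top","wrist"]:
    im=read_camera(n); cv2.imwrite(f"pics/{n}0.png",im); print(n,camera_info(n))
print(observe())
E
```

```text
pics
side {'fx': 407.3213382071091, 'fy': 407.3213382071091, 'cx': 325.91724679494865, 'cy': 200.77744377020605, 'world_from_camera': array([[  -0.9659,    0.1504,   -0.2108,  270.5182],
       [  -0.2588,   -0.5963,    0.7599, 1095.1444],
       [  -0.0114,    0.7885,    0.6149,  867.741 ],
       [   0.    ,    0.    ,    0.    ,    1.    ]])}
top {'fx': 440.1276865064413, 'fy': 440.1276865064413, 'cx': 328.0360498318137, 'cy': 193.27665113882225, 'world_from_camera': array([[   0.0236,    0.9905,   -0.1356,  319.1366],
       [  -0.9995,    0.0265,    0.0194,  116.2395],
       [   0.0228,    0.1351,    0.9906, 1583.0158],
       [   0.    ,    0.    ,    0.    ,    1.    ]])}
wrist {'fx': 356.941421936327, 'fy': 356.941421936327, 'cx': 322.0448073786531, 'cy': 196.0844628242867, 'tool_from_camera': array([[   0.0015,    0.9466,    0.3224,   82.8889],
       [   1.    ,   -0.0016,   -0.0001,   -0.8786],
       [   0.0004,    0.3224,   -0.9466, -134.2092],
       [   0.    ,    0.    ,    0.    ,    1.    ]])}
{'time': 0.15, 'q': array([ 1.2   ,  0.3426,  1.5248,  0.    ,  1.2754, -0.146 ]), 'qd': array([-0.0017, -0.0028, -0.0037, -0.0002, -0.0004, -0.0017]), 'joint_torque': array([  0.0016, -43.3907, -24.6151,  -0.0002,   0.0057,   0.    ]), 'tool_pos': array([116.8934, 511.5122, 238.7733]), 'tcp_rot': array([-0.0002,  0.1122,  0.9937, -0.0006]), 'ft_force': array([ 0.3382, -0.0366,  0.4663]), 'torque': array([-0.0263,  0.0518,  0.0199]), 'finger_force': 0.0, 'grip_width': 85.46022416726966}
```

View pics/top0.png

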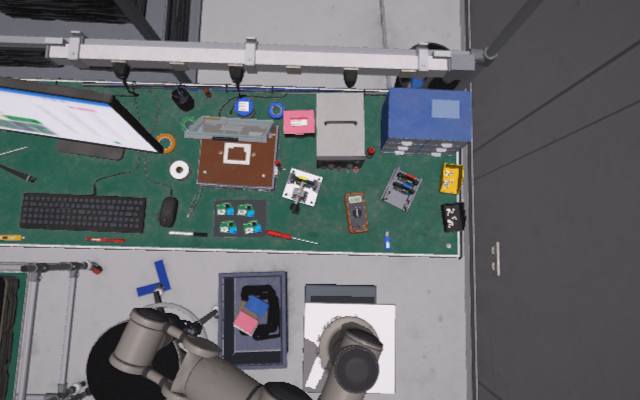

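View pics/side0.png

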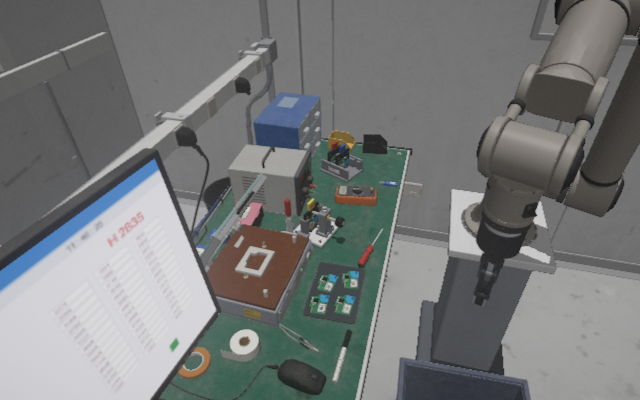

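The top view shows the cradle at about (302,188) with its knob towards the robot at (295,209), and the rack at about (402,187). The side view shows the cradle at (318,225) and the rack at (343,165).

```bash
cat > h.py <<'E'
from station import *
import cv2,numpy as np
from scipy.spatial.transform import Rotation as R
np.set_printoptions(precision=3,suppress=True)
def down(a):  # tool pointing down, tool x axis at world angle a (rad); tool y (closing line) at a-90deg
    return [0,float(np.cos(a/2)),float(np.sin(a/2)),0]
def cam(n,st=None):
    c=camera_info(n); K=np.array([[c['fx'],0,c['cx']],[0,c['fy'],c['cy']],[0,0,1]])
    if n=='wrist':
        q=st['tcp_rot']; T=np.eye(4); T[:3,:3]=R.from_quat([q[1],q[2],q[3],q[0]]).as_matrix(); T[:3,3]=st['tool_pos']
        W=T@c['tool_from_camera']
    else: W=c['world_from_camera']
    return K,W
def ray(KW,uv):
    K,W=KW; p=np.linalg.solve(K,np.array([uv[0],uv[1],1.])); d=W[:3,:3]@(p*[1,-1,-1]); return W[:3,3],d/np.linalg.norm(d)
def onz(KW,uv,z):
    o,d=ray(KW,uv); return o+d*(z-o[2])/d[2]
def proj(KW,P):
    K,W=KW; p=W[:3,:3].T@(np.asarray(P)-W[:3,3]); p=K@(p*[1,-1,-1]); return p[:2]/p[2]
def shot(name):
    st=observe(); im=read_camera('wrist'); cv2.imwrite(f'pics/{name}.png',im)
    np.savez(f'pics/{name}.npz',tool_pos=st['tool_pos'],tcp_rot=st['tcp_rot']); return im,cam('wrist',st)
def load(name):
    return cv2.imread(f'pics/{name}.png'),cam('wrist',dict(np.load(f'pics/{name}.npz')))
E
python3 - <<'E'
from h import *
k=cam('top')
for n,uv,z in [('cradle',(302,188),30),('knob',(295,209),76),('rack',(402,187),30),('scope',(340,130),150)]: print(n,onz(k,uv,z))
c=onz(k,(302,188),50); r=onz(k,(402,187),50)
a=np.pi/2
for nm,p in [('wc',c),('wr',r)]:
    for a in [np.pi/2,np.pi,0,-np.pi/2]:
        pos=[p[0]-20,p[1],290]
        q=solve_ik(pos,down(a)); print(nm,a,q)
        if q is not None and abs(q[5])<2.9: move_pose(pos,down(a)); break
    shot(nm)
im=np.vstack([cv2.imread('pics/wc.png'),cv2.imread('pics/wr.png')])
cv2.imwrite('pics/w1.png',cv2.resize(im,(480,600)))
print(observe()['time'],observe()['tool_pos'])
E
```

```text
cradle [548.291 179.007  30.   ]
knob [467.99  198.845  76.   ]
rack [ 561.589 -178.655   30.   ]
scope [730.633  53.083 150.   ]
wc 1.5707963267948966 [ 0.189  0.364  1.35  -0.     1.427  0.189]
wr 1.5707963267948966 [-0.449  0.387  1.317 -0.     1.438 -0.449]
3.4917 [ 538.805 -173.507  290.064]
```

View pics/wc.png

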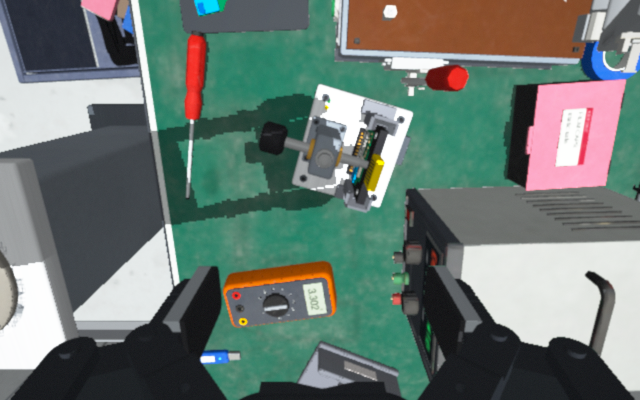

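View pics/wr.png

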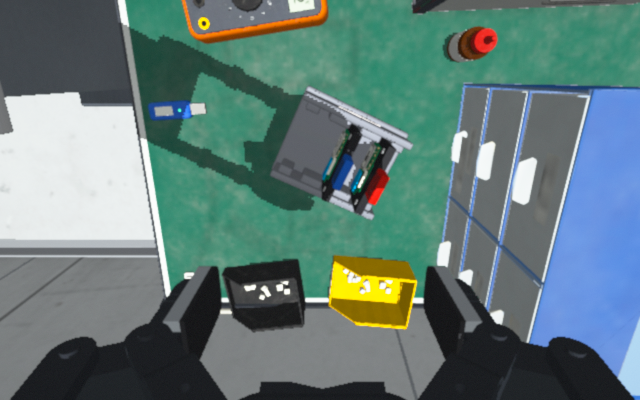

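The wrist view of the cradle shows the knob at (272,138) and the yellow grip at (376,175). The rack view shows the free slot on the robot side at about (315,150), blue in the middle (342,172) and red in the far slot (377,187). Next I take nadir views above each.

```bash
cat >> h.py <<'E'
HSV={'yellow':((22,120,90),(34,255,255)),'blue':((105,140,60),(125,255,255)),'red':((0,150,70),(8,255,255))}
def blob(im,col,near,rad=70):
    m=cv2.inRange(cv2.cvtColor(im,cv2.COLOR_BGR2HSV),*HSV[col])
    k=np.zeros_like(m); cv2.circle(k,(int(near[0]),int(near[1])),int(rad),255,-1)
    c,_=cv2.findContours(m&k,cv2.RETR_EXTERNAL,cv2.CHAIN_APPROX_NONE); return max(c,key=cv2.contourArea)
E
python3 - <<'E'
from h import *
_,kc=load('wc'); _,kr=load('wr')
print('yel',onz(kc,(376,172),116),'knob',onz(kc,(272,138),85),'scope corner',onz(kc,(410,190),150),onz(kc,(410,190),80))
y=onz(kc,(376,172),116); b=onz(kr,(342,172),110)
move_pose([b[0],b[1]-83,240],down(np.pi/2)); im,k=shot('nr')
c=blob(im,'blue',proj(k,b),40);print('blue',cv2.minAreaRect(c))
c=blob(im,'red',proj(k,b+[30,-10,0]),60);print('red',cv2.minAreaRect(c))
cr=im[0:200,200:480]; A=cv2.resize(cr,None,fx=2,fy=2,interpolation=cv2.INTER_CUBIC)
move_pose([b[0],b[1]-83,290],down(np.pi/2))
move_pose([y[0]-25,y[1]-83,290],down(np.pi/2)); im,k=shot('nc')
c=blob(im,'yellow',proj(k,y),40);print('yel',cv2.minAreaRect(c))
cr=im[0:200,200:480]; B=cv2.resize(cr,None,fx=2,fy=2,interpolation=cv2.INTER_CUBIC)
cv2.imwrite('pics/n1.png',cv2.resize(np.vstack([A,B]),None,fx=.75,fy=.75,interpolation=cv2.INTER_AREA)); print(observe()['time'])
E
```

```text
yel [573.064 179.071 116.   ] knob [477.28  203.884  85.   ] scope corner [595.939 173.226 150.   ] [614.116 150.765  80.   ]
blue ((322.7577209472656, 78.17010498046875), (11.270341873168945, 44.573699951171875), 23.962491989135742)
red ((367.5000305175781, 98.0), (14.310833930969238, 43.37971496582031), 26.56505012512207)
yel ((351.5348205566406, 76.56132507324219), (11.23550033569336, 39.55693817138672), 15.422160148620605)
5.725
```

View pics/n1.png

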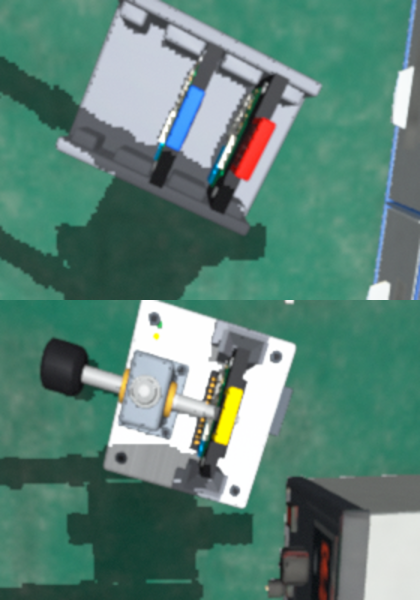

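The nadir view shows the rack turned about 24° with blue at image pixel (323,78). The cradle is turned about 15° with the yellow grip at (352,77). The next script refines the yaw with line segments and triangulates the scope corner.

Run:
```python
from h import *
_,kc=load('wc')
L=cv2.createLineSegmentDetector()
for n,roi in [('nr',(235,0,420,160)),('nc',(225,0,400,145))]:
    im,k=load(n); g=cv2.cvtColor(im,cv2.COLOR_BGR2GRAY); x0,y0,x1,y1=roi
    l=L.detect(g[y0:y1,x0:x1])[0][:,0]+[x0,y0,x0,y0]
    out=[]
    for s in l:
        a=onz(k,s[:2],50)[:2]; b=onz(k,s[2:],50)[:2]; d=b-a; n_=np.linalg.norm(d)
        if n_>20: out.append((( np.degrees(np.arctan2(d[1],d[0]))+45)%90-45, n_))
    o=np.array(out); print(n); print(o[np.argsort(-o[:,1])][:16].T)
im,k=load('nc')
o1,d1=ray(kc,(410,190)); o2,d2=ray(k,(393,120))
t=np.linalg.lstsq(np.c_[d1,-d2],o2-o1,rcond=None)[0]; print('scope',o1+d1*t[0],o2+d2*t[1])
print('yel',onz(k,(351.53,76.56),116)); im,kr=load('nr'); print('blue',onz(kr,(322.76,78.17),110),'red',onz(kr,(367.5,98),110))
hsv=cv2.cvtColor(im,cv2.COLOR_BGR2HSV)
im,k=load('nc'); m=cv2.inRange(im,(0,0,0),(60,60,60)); z=np.zeros_like(m); z[15:70,222:262]=255
c=max(cv2.findContours(m&z,cv2.RETR_EXTERNAL,cv2.CHAIN_APPROX_NONE)[0],key=cv2.contourArea); r=cv2.minAreaRect(c); print(r, onz(k,r[0],84),onz(k,r[0],76))
```

```text
nr
[[-24.703 -24.828 -24.517 -24.37  -24.846 -22.591 -25.221 -25.014 -23.383
  -24.679 -25.27  -25.726 -22.22  -24.904 -25.676 -24.494]
 [101.319  84.006  74.112  67.641  51.731  46.087  33.838  33.703  32.871
   30.376  28.134  23.871  23.599  22.533  22.418  22.299]]
nc
[[-15.701 -15.569 -16.671 -14.763 -15.927  -0.001 -14.807 -15.87  -16.415
  -13.661   9.005 -13.982 -17.376 -11.248 -15.601 -20.79 ]
 [105.604  92.679  43.514  42.238  35.294  34.081  31.95   30.508  29.939
   28.15   27.687  24.468  24.408  23.931  23.643  22.317]]
scope [631.861 128.843  11.681] [629.155 127.984  11.254]
yel [572.465 175.483 116.   ]
blue [ 557.45  -178.311  110.   ] red [ 589.364 -191.679  110.   ]
((242.7647247314453, 44.94117736816406), (32.01470184326172, 34.44005584716797), 14.03624439239502) [478.622 201.611  84.   ] [476.98  202.183  76.   ]
```

```bash
cat >> h.py <<'E'
CY,RY=np.radians(-15.6),np.radians(-24.7)
ex=lambda y:np.array([np.cos(y),np.sin(y),0]); ey=lambda y:np.array([-np.sin(y),np.cos(y),0])
AC,AR=down(np.pi+CY),down(np.pi+RY)
YEL=np.array([572.465,175.483,0]); BLU=np.array([557.45,-178.311,0]); KNOB=YEL-99.5*ex(CY)
def at(p,z): return [float(p[0]),float(p[1]),float(z)]
def stat(s=''):
    o=observe(); print(s,round(o['time'],2),o['tool_pos'],'F',o['ft_force'],'w',round(o['grip_width'],1),'ff',round(o['finger_force'],1))
E
python3 - <<'E'
from h import *
move_pose(at(KNOB,150),AC); set_gripper(55); stat()
print(movel(at(KNOB,69),f_stop=15)); stat('down')
set_gripper(10); stat('grip')
print(movel(at(KNOB-25*ex(CY),69),velocity=50,f_stop=35)); stat('pulled')
im,k=shot('pull'); cv2.imwrite('pics/top1.png',read_camera('top')[140:260,240:370])
E
```

```text
7.14 [476.852 202.082 150.181] F [-0.868 -0.823 -0.141] w 54.9 ff 0.0
False
down 7.83 [477.105 202.403  69.521] F [0.001 0.404 0.39 ] w 54.7 ff 0.0
grip 8.19 [477.535 203.097  70.388] F [-1.003  4.512  8.154] w 27.8 ff 59.7
False
pulled 8.84 [454.336 209.692  70.38 ] F [2.913 3.543 5.677] w 27.4 ff 61.1
```

View pics/pull.png

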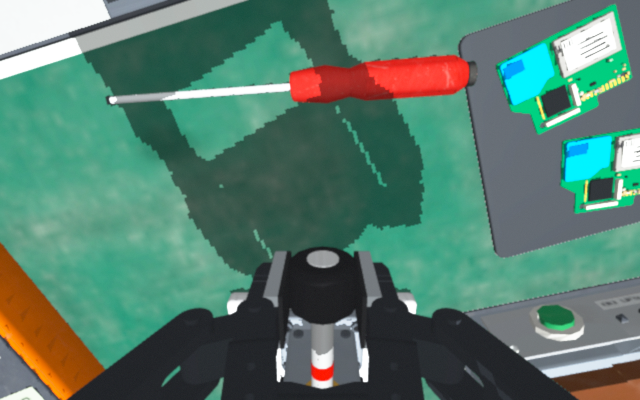

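The knob is held at (322,260) and the red band shows at (322,375), so the slide clicked open (24.1 mm travel). Next I release it and lift the yellow carrier.

```bash
python3 - <<'E'
from h import *
set_gripper(60); p=observe()['tool_pos']; movel(at(p,160),velocity=250)
move_pose(at(YEL,160),AC); stat('above')
print(movel(at(YEL,91),f_stop=15)); stat('down')
set_gripper(10); stat('grip')
print(movel(at(YEL,130),velocity=80,f_stop=25)); stat('up39')
movel(at(YEL,205),velocity=250); stat('up')
cv2.imwrite('pics/s2.png',read_camera('side')[140:300,230:430]); shot('y')
E
python3 -c "
import cv2,numpy as np
a=cv2.resize(cv2.imread('pics/s2.png'),None,fx=2.5,fy=2.5);b=cv2.resize(cv2.imread('pics/y.png')[200:],(500,156));cv2.imwrite('pics/v2.png',np.vstack([a,b]))"
```

```text
above 10.44 [571.595 175.007 157.797] F [-0.394 -0.335 -0.452] w 59.9 ff 0.0
True
down 10.93 [570.771 175.927  90.919] F [-0.353  0.136  9.637] w 60.3 ff 4.6
grip 11.3 [573.168 176.156  95.546] F [-2.86  -1.948 30.723] w 28.9 ff 68.6
True
up39 11.51 [572.187 176.027  95.725] F [-1.011 -0.4    5.748] w 28.7 ff 67.6
up 12.1 [571.457 175.529 203.676] F [-1.349 -0.586 -2.038] w 28.5 ff 67.9
```

View pics/v2.png

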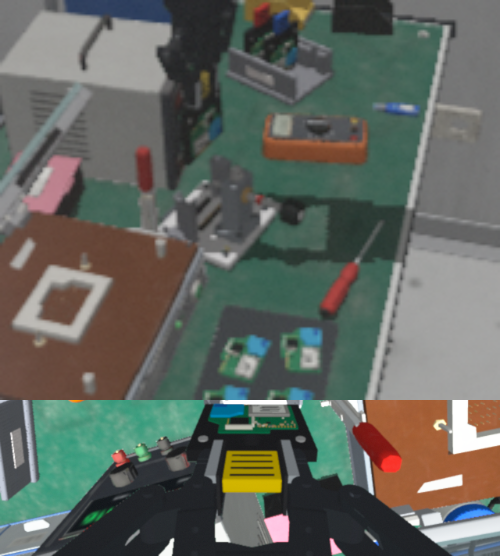

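The yellow carrier hangs upright in the gripper at about (205,100), clear of the cradle. The fingers met the carrier's shoulder, so the grasp height is known: TCP 79.7 mm above its base. Now I stand it in the free slot.

Run:
```python
from h import *
S=BLU-36*ex(RY)
movel(at(S,205),AR,velocity=250); pause(0.3); stat('over')
print(movel(at(S,136),velocity=150)); pause(0.2); stat('pre'); shot('py')
print(movel(at(S,89),velocity=50,f_stop=12)); stat('in')
```

```text
over 14.02 [ 524.866 -162.705  205.026] F [ 0.356  0.197 -0.874] w 28.2 ff 67.8
False
pre 14.82 [ 525.341 -163.556  137.157] F [ 0.157  0.574 -1.   ] w 28.7 ff 67.9
True
in 15.77 [ 524.439 -163.116   89.716] F [-0.306 -0.377  4.304] w 29.1 ff 69.2
```

Yellow is at the expected seated height (89.7). Release it, then take blue.

Run:
```python
from h import *
S=BLU-36*ex(RY)
set_gripper(50); movel(at(S,140),velocity=200); stat('up')
movel(at(BLU,140),AR,velocity=150); pause(.2)
print(movel(at(BLU,92),velocity=120,f_stop=15)); pause(.2); stat('down')
set_gripper(10); pause(.2); stat('grip')
movel(at(BLU,205),velocity=150); pause(.2); stat('up'); shot('b')
cv2.imwrite('pics/s3.png',cv2.resize(read_camera('side')[110:220,270:410],(700,550),interpolation=cv2.INTER_CUBIC))
```

```text
up 16.52 [ 524.987 -163.378  140.532] F [0.529 0.076 0.254] w 50.1 ff 0.0
False
down 17.86 [ 557.985 -178.539   92.988] F [ 0.44  -0.819  0.798] w 50.1 ff 0.0
grip 18.38 [ 557.88  -178.357   92.679] F [0.544 2.084 4.871] w 28.8 ff 59.3
up 19.48 [ 557.05  -178.153  203.928] F [ 0.27   0.516 -0.991] w 28.8 ff 59.3
```

View pics/s3.png

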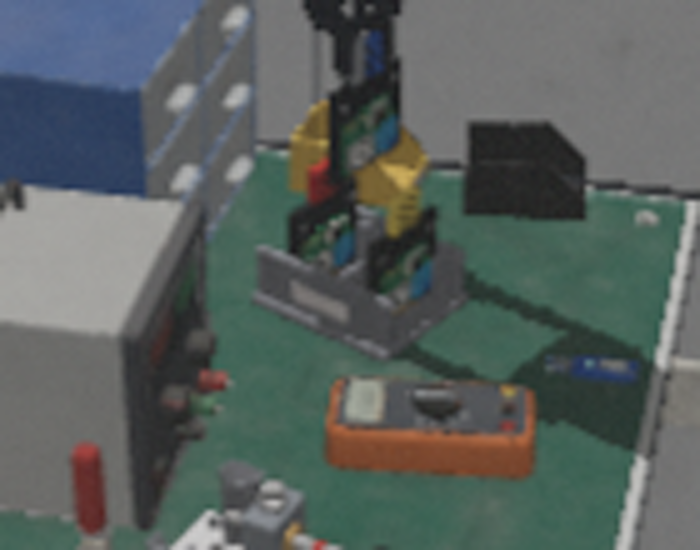

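View pics/b.png

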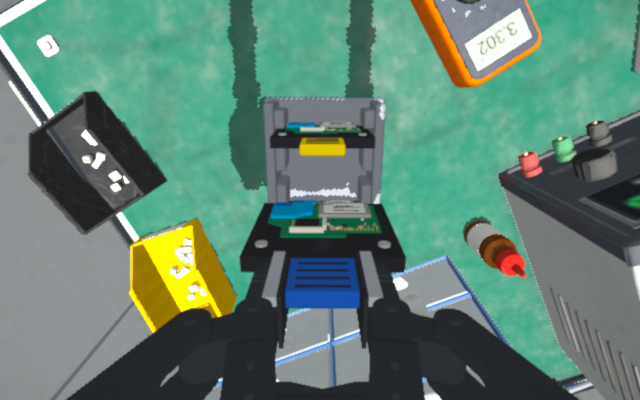

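The side view shows yellow standing in the robot-side slot (400,250) and red in place (320,215). Blue hangs upright in the gripper. In the wrist view blue is square in the fingers (322,280) and yellow is in its slot (322,146). Now the cradle.

Run:
```python
from h import *
T=YEL+0.6*ey(CY)
movel(at(T,215),AC,velocity=250); pause(.3); stat('over')
movel(at(T,168),velocity=120); pause(.3); stat('pre'); shot('ins')
print(movel(at(T,97.5),velocity=45,f_stop=12)); stat('in')
```

```text
over 21.44 [572.733 175.477 215.043] F [-0.388 -0.293 -1.382] w 28.3 ff 59.3
pre 22.28 [572.923 176.141 168.728] F [-0.094  0.18  -0.91 ] w 28.7 ff 59.3
False
in 24.05 [573.021 176.122  98.676] F [-1.755  0.478  5.537] w 28.7 ff 60.0
```

Seated at the expected height (98.7). Now I release and push the knob home.

Run:
```python
from h import *
T=YEL+0.6*ey(CY); K=KNOB-24*ex(CY)+0.5*ey(CY)
set_gripper(50); movel(at(T,165),velocity=200); stat('up')
move_pose(at(K,160),AC); pause(.2)
print(movel(at(K,69),velocity=150,f_stop=15)); set_gripper(10); stat('grip')
print(movel(at(K+26*ex(CY),69),velocity=40,f_stop=30)); pause(.3); stat('pushed')
```

```text
up 24.88 [572.576 176.083 165.108] F [-1.063 -0.534 -0.878] w 50.1 ff 0.0
False
grip 26.73 [454.495 209.734  70.248] F [0.034 2.38  6.23 ] w 27.6 ff 59.5
False
pushed 27.82 [477.68  203.103  70.103] F [-5.901  4.632 11.993] w 27.5 ff 60.2
```

Run:
```python
from h import *
set_gripper(60); p=observe()['tool_pos']; movel(at(p,170),velocity=200)
move_pose([550,92,290],down(np.pi/2)); pause(.3); im,k=shot('fin')
m=cv2.inRange(im,(0,0,0),(60,60,60)); u,v=proj(k,[477,202,76]).astype(int); z=np.zeros_like(m); z[max(v-30,0):v+30,max(u-30,0):u+20]=255
c=max(cv2.findContours(m&z,cv2.RETR_EXTERNAL,cv2.CHAIN_APPROX_NONE)[0],key=cv2.contourArea); r=cv2.minAreaRect(c); print('knob',onz(k,r[0],76))
c=blob(im,'blue',proj(k,[572,175,116]),30); r=cv2.minAreaRect(c); print('blue',r,onz(k,r[0],116)); stat()
s=read_camera('side')[110:270,260:420]
cv2.imwrite('pics/f.png',np.hstack([cv2.resize(im[0:160,220:400],(450,400)),cv2.resize(s,(340,400))]))
```

```text
knob [477.124 202.184  76.   ]
blue ((350.19097900390625, 72.61995697021484), (11.555133819580078, 39.00244903564453), 16.189205169677734) [572.475 175.988 116.   ]
 30.26 [549.836  92.332 289.768] F [-0.22   0.109 -0.588] w 59.9 ff 0.0
```

View pics/f.png

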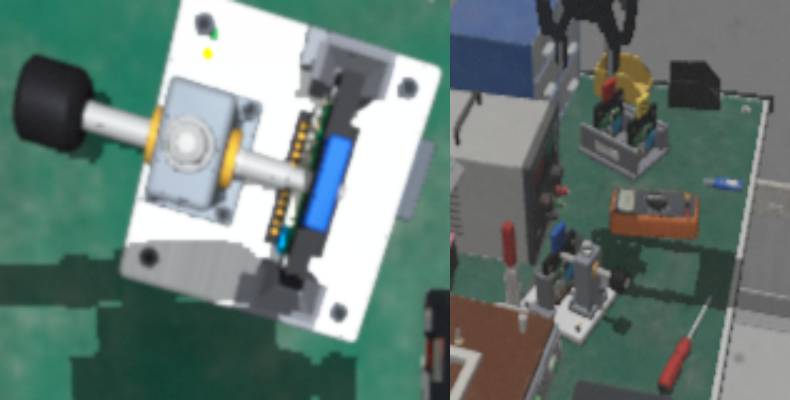

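The left half shows blue seated upright at (325,185), with the knob back at its original home position (50,100) and no red band visible. The right half shows yellow and red standing in the rack at (640,105) and (607,95), with the other items in place.

```bash
python3 -c "
from station import *
print(finish_job())"
```

```text
the job is handed in; nothing more can be done
None
```

The job is done and handed in at about 30 s: yellow stands in the rack's free slot, blue is seated in the cradle with the knob pushed home, and red and the other bench items look undisturbed in the final pictures.

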